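# Zero a bore probe and hold it centred in the guide sleeve

## Robot

A 7-joint arm with a two-finger parallel gripper is mounted at the origin on a cart in front of the work surface, level with it; the furniture and walls round the work are solid. World frame = base frame: x ahead of the robot, y to its left, z up, the work surface at z = 0. Lengths are in m, angles in rad, forces in N, time in s.
With the tool pointing down it reaches from about 0.4 to 0.875 m from the base axis. Payload 19.3 kg.
Tool frame: the origin (TCP) lies at the very end of the fingers, on their centre line; the grasp point (between the pads) lies 19 mm behind it; z points along the fingers, y is the direction in which the jaws open and shut (so a half turn about z gives the same grasp; the last joint's range is limited). The gripper opens to 85 mm and grips with 20 to 120 N. Pads are 22 mm wide; open, the fingers measure 114 mm over their backs; the gripper's body (76 mm by 85 mm) begins 54 mm behind the grasp point. The pads swing forward as they close: fully open they stand 13 mm farther back than shut.
Start: joints at [-1.214, 0.521, -0.036, 1.599, 0.021, 1.021, -0.113], TCP at [0.259, 0.569, 0.231] pointing down, gripper open.
Joint ranges: [-2.91, 2.91], [-0.3, 2.13], [-1.5, 1.42], [0.17, 2.43], [-1.26, 4.41], [0.16, 1.93], [-2.52, 2.52]. Speed limits (rad/s): [1.89, 1.89, 2.39, 2.39, 3.01, 3.01, 3.01].

## Interface

Orientations are given as [roll, pitch, yaw] about the fixed x, y, z axes, in that order (R = Rz(yaw) Ry(pitch) Rx(roll)).
In Python, from workcell import bot gives the robot as it stands.
- The arm moves only by the tool apply_moves, never from a script. Its argument "commands" is a list of rows, each an object with "travel": the shift along the tool's x, y, z in m, a list of three; "twist": the turn, a rotation vector about the tool's x, y, z in degrees, a list of three; "claw": the finger opening in m, from 0 to 0.0854. A call has 1 to 10 rows; each row is the pose to reach, as a shift and turn from the pose commanded when the call began, along the tool's axes at that moment; what a row does not reach only later rows make up. A row lasts 1/10 s, in which the tool goes at most 50 mm and 8.59 degrees, less where a joint would pass 70% of its speed; a pose out of reach is approached as far as the arm can. A call with a gripper value outside its range is refused whole. The fingers move at their own pace and stop on an object; "force" is the grip in N (left out, the last holds). Time passes only in rows, so rows that repeat a pose let the fingers close. It gives the time, the measured TCP pose, the force and the opening at its end, in the units of the state.
- bot.observe(): the state, without advancing time (a new reading comes with each control period).
- bot.grab_frame(name): name is "scene" or "top" or "wrist"; returns a dict with "frame" (384x512x3 uint8, blue, green, red), "fx", "fy", "cx", "cy" (pixels), "dist" ([k1, k2, p1, p2, k3] as OpenCV has them; the pictures are not rectified), "pose" (4x4, takes a point from camera to world coordinates); the wrist camera has in their place "tool_from_camera" (4x4, takes a point from camera to tool coordinates, whose origin is the TCP and whose axes are the flange's). Camera axes: x right, y up, looking along -z (the intrinsics and any distortion apply to the point x, -y, -z); pixel columns grow to the right and rows downward; lengths in m; the calibration is good to about 2 mm. A picture is of the moment at which its call begins: read the wrist's pose just before it. There is no depth.
- bot.job_done(): hands the job in, once; it reports no verdict.
The state is a dict: "clock": time; "qpos": joint angles; "qd": joint speeds; "joint_efforts": joint torques, N m; "position": TCP position; "tool_rot": TCP orientation; "force": force on the tool from outside, world axes, zero at the start; "moment": the same for the moment, N m; "grip_width": finger opening in m.
Only numpy, scipy, OpenCV 4.12 (cv2) and the standard library are available. Lean on these libraries where they do the work, as an engineer would, in place of code of your own. Each camera call takes 0.05 s, during which the arm holds its last target.

## Task

Lift the bore probe out of its rest by its barrel, push its rod down into the clear zeroing tube until the spring contact at the bottom is fully down, and keep it down for a moment. Then draw it out and lower the rod through the bore of the raised guide sleeve without touching the guide fixture anywhere, until the tip is about midway between the lower end of the sleeve and the base plate below. Finish while still holding the probe there, upright, at rest and centred in the bore to within 3 mm, and leave everything else on the bench where it is.

Things in the scene. Friction and masses are not known exactly. Their poses are not given: they have to be found in the camera images.
- probe_grip (a point): middle of the barrel of the bore probe, on its axis, 30 mm above the barrel's underside and 130 mm above the rod's tip; z runs along the axis from tip to barrel. The upright grey round barrel is 24 mm in diameter, 60 mm long, can be gripped from any side
- probe_tip (a point): the rounded lower end of the probe's rod, on the axis; z along the axis towards the barrel
- probe: the whole loose probe, origin at the rod's tip: a steel rod, 8 mm in diameter, 100 mm long, straight down from the middle of the grey barrel's underside; 0.08 to 0.17 kg. It starts hanging upright in its rest, the barrel's underside on the rest's top
- rest_top (a point): centre of the top of the fixed probe rest: a plain round steel pedestal, 44 mm in diameter, on a round foot of 76 mm; top 112 mm above the bench, with an upright bore of 12 mm in which the rod hangs; lift the probe straight up by more than 100 mm to clear it
- tube_mouth (a point): centre of the open mouth of the fixed zeroing tube: clear, upright, 25 mm outside and 16 mm inside diameter, mouth 100 mm above the bench, in an aluminium foot 76 x 70 mm, 16 mm high. A round brass spring contact in it has its top face 56 mm below the mouth when up; z up along the tube
- zero_contact (a joint): travel (m) of the spring contact at the bottom of the zeroing tube: 0 up, 0.006 fully down at a hard stop; it springs back by itself. It needs about 1 N to start and 3 N to be fully down; the probe's tip is then 62 mm below the tube's mouth
- guide_mouth (a point): centre of the upper end of the bore of the fixed guide sleeve, 105 mm above the bench; z up along the bore. Dark steel sleeve, 33 mm outside, round bore of 20 mm, 40 mm long (65 to 105 mm above the bench). Between its lower end and the base plate is an open gap of 53 mm, whose middle is 66.5 mm below this point
- guide: the fixed guide fixture, origin on the bench straight below the bore, z up: the sleeve sits in an aluminium plate 84 x 86 mm (82 to 96 mm above the bench) on two pillars at its +x side, over a steel base plate 90 x 90 mm whose top is 12 mm above the bench
- meter_box: bystander: instrument box, white over black, 130 x 105 x 70 mm, loose on the bench; origin at the centre of its underside
- jig_plate_2: bystander: flat dark plate with corner holes, 72 x 82 x 8 mm, loose on the bench; origin at the centre of its underside
- ring_steel: bystander: steel ring, 42 mm diameter, 12 mm high, loose on the bench; origin at the centre of its underside
- gauge_block: bystander: steel block 40 x 43 x 20 mm, loose on the bench; origin at the centre of its underside
- part_4: bystander: small stepped turned part, 18 mm diameter, 30 mm high, loose on the bench; origin at the centre of its underside
Things that resemble listed ones, but are neither listed nor needed, are in the scene too. Of the things shaped like the probe, the steel one is meant.

How it is judged:
On the way:
1. the probe's tip, inside the zeroing tube, holds the spring contact down (at least 4.5 mm of its 6 mm, for 0.3 s) (value of joint zero_contact above 0.0045 m and horizontal distance between probe_tip and tube_mouth below 0.008 m and z of probe_tip in the frame of tube_mouth below -0.05 m), for 0.3 s.
At the end, for the whole second after the job is handed in: the gripped probe is held still, upright within 0.06 rad, its rod through the sleeve, tip within 4 mm of the bore axis and within 15 mm of the middle of the gap between sleeve and base plate, not touching the fixture; the spring contact is up again (horizontal distance between probe_tip and guide_mouth below 0.004 m and angle between probe_tip's own z axis and vertical below 0.06 rad and z of probe_tip in the frame of guide_mouth between -0.0815 and -0.0515 m and contact force between probe and guide below 0.3 N and contact force between the fingers and probe above 1 N and linear speed of probe below 0.01 m/s and value of joint zero_contact below 0.001 m); the arm keeps its last pose, push and grip.
It fails at once if the probe or the robot touches the guide fixture (contact force between any of probe, the arm, the fingers and guide above 0.5 N).
It fails at once if a bystander is moved by more than 20 mm (distance of any of meter_box, jig_plate_2, ring_steel, gauge_block, part_4 from where it was at the start of the episode above 0.02 m).
It also fails if it takes over 59 s, if anything falls off the work surface, if the arm or the gripper's body presses on something with over 40 N, if the wrist force passes 120 N, or if a joint passes its speed limit or range.

## Working session

There is one attempt and no reset: what is moved stays moved. The work goes in short steps, Python scripts to look and compute and a tool call to move; the robot and the scene stay as the last step left them, time stands still between calls to the robot, and variables do not carry over. Pictures are saved under pics/ and viewed, and the job is handed in when it is done.

Besides the shell and the picture viewer there is one more tool, called after "Emit:" by a JSON object that holds its "method" and its "body". apply_moves: Moves the arm, as the interface text tells. Its arguments: {"type":"object","properties":{"commands":{"type":"array"},"force":{"type":"number"}},"required":["commands"]}

```bash
mkdir -p pics; ls
python3 - <<'E'
from workcell import bot
import cv2,numpy as np
print(bot.observe())
for n in ["scene","top","wrist"]:
    f=bot.grab_frame(n); cv2.imwrite(f"pics/{n}0.png",f["frame"])
    print(n,{k:(np.round(v,4).tolist() if not isinstance(v,float) else v) for k,v in f.items() if k!="frame"})
E
```

```text
pics
{'clock': 0.0, 'qpos': array([-1.21425921,  0.52203306, -0.0363159 ,  1.59999587,  0.02121324,
        1.02108625, -0.1127699 ]), 'qd': array([ 0.00026061, -0.00015659, -0.00136372, -0.00026541,  0.00028924,
       -0.00035885,  0.00036625]), 'joint_efforts': array([-8.79946656e-04, -9.27104044e+01,  1.97913565e+00, -3.69944322e+01,
        1.76542159e-02,  8.24582472e-03,  7.51564562e-05]), 'position': array([0.25859492, 0.56863027, 0.23071833]), 'tool_rot': array([-3.14045963e+00,  9.74597904e-05,  2.71487245e+00]), 'force': array([ 0.14012489,  0.6066794 , -0.48646673]), 'moment': array([-0.00687232,  0.00659282,  0.03064573]), 'grip_width': 0.0854062778171509}
scene {'fx': 471.28097289954127, 'fy': 471.28097289954127, 'cx': 262.971919714429, 'cy': 189.2738895557811, 'dist': [0.0447, 0.0, 0.0, 0.0, 0.0], 'pose': [[0.8712, 0.3069, -0.383, -0.0379], [-0.4908, 0.5398, -0.6839, -0.8269], [-0.0031, 0.7838, 0.621, 0.8705], [0.0, 0.0, 0.0, 1.0]]}
top {'fx': 493.33129563637686, 'fy': 493.33129563637686, 'cx': 253.65708799766932, 'cy': 188.199732865669, 'dist': [0.0526, 0.0, 0.0, 0.0, 0.0], 'pose': [[0.0002, 0.9966, -0.0819, 0.3136], [-0.9999, -0.0007, -0.0109, 0.0157], [-0.0109, 0.0819, 0.9966, 1.6667], [0.0, 0.0, 0.0, 1.0]]}
wrist {'fx': 314.8628845272387, 'fy': 314.8628845272387, 'cx': 262.0241708787731, 'cy': 191.83633715330856, 'dist': [-0.0045, 0.0, 0.0, 0.0, 0.0], 'tool_from_camera': [[-0.0008, 0.952, 0.3062, 0.0771], [1.0, 0.0007, 0.0006, 0.0008], [0.0004, 0.3062, -0.952, -0.1418], [0.0, 0.0, 0.0, 1.0]]}
```

View pics/scene0.png

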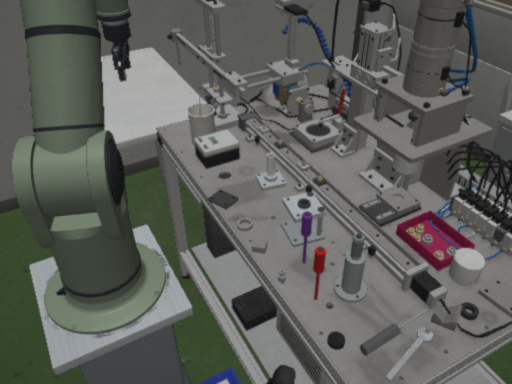

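View pics/top0.png

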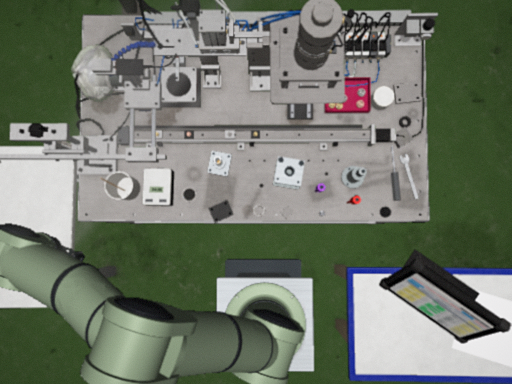

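View pics/wrist0.png

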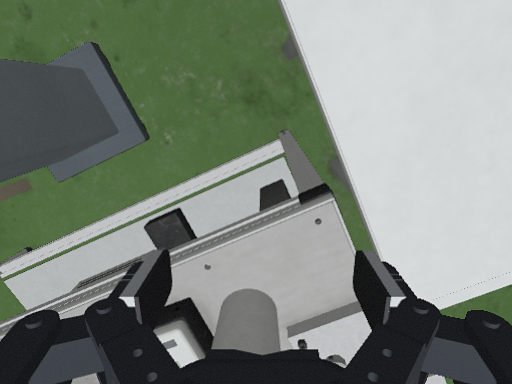

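Run:
```python
import cv2
s=cv2.imread("pics/scene0.png");t=cv2.imread("pics/top0.png")
cv2.imwrite("pics/s1.png",cv2.resize(s[130:310,190:390],None,fx=4,fy=4,interpolation=cv2.INTER_CUBIC)[:600,:800])
cv2.imwrite("pics/s2.png",cv2.resize(s[220:320,230:390],None,fx=5,fy=5,interpolation=cv2.INTER_CUBIC))
cv2.imwrite("pics/t1.png",cv2.resize(t[130:230,190:390],None,fx=4,fy=4,interpolation=cv2.INTER_CUBIC))
```

```text
(no output)
```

View pics/s1.png

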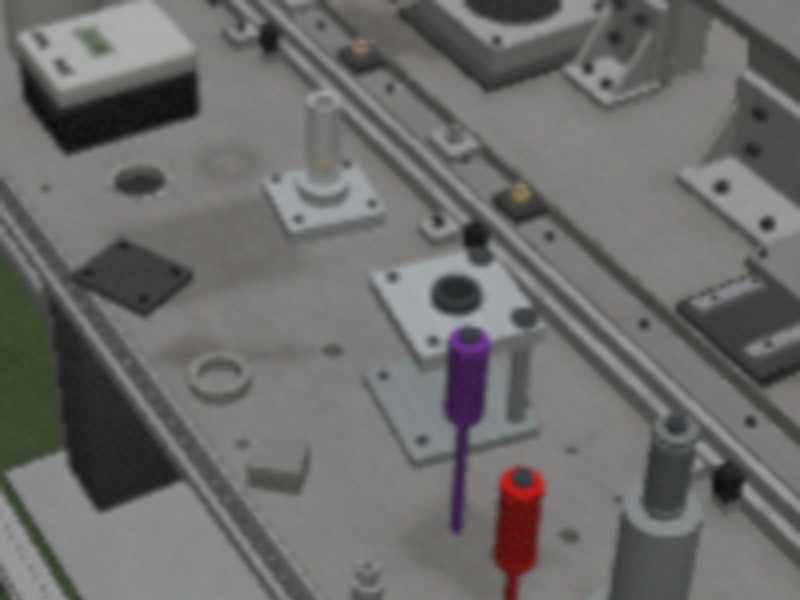

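View pics/t1.png

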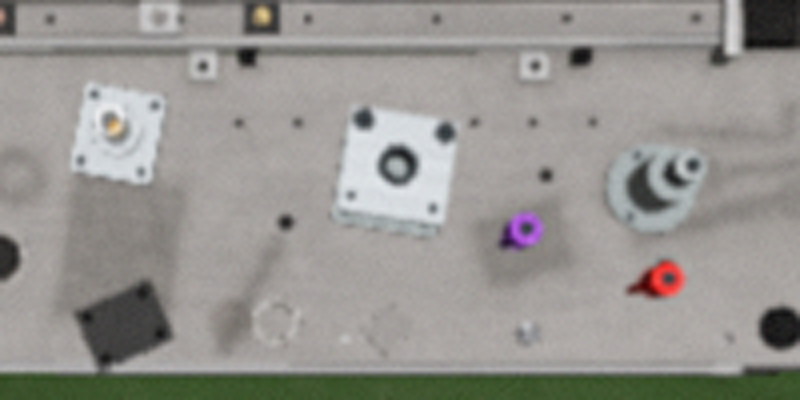

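```bash
cat > h.py <<'E'
import cv2,numpy as np,pickle
from scipy.spatial.transform import Rotation as R
def cam(f,pose=None):
    K=np.array([[f["fx"],0,f["cx"]],[0,f["fy"],f["cy"]],[0,0,1]]);return K,np.array(f["dist"],float),(np.array(f["pose"]) if pose is None else pose)
def ray(f,uv,pose=None):
    K,d,P=cam(f,pose); n=cv2.undistortPoints(np.array([[uv]],float),K,d)[0,0]
    return P[:3,3],P[:3,:3]@np.array([n[0],-n[1],-1])
def atz(f,uv,z,pose=None):
    o,d=ray(f,uv,pose); return o+d*(z-o[2])/d[2]
def proj(f,X,pose=None):
    K,d,P=cam(f,pose); X=np.atleast_2d(X); c=(X-P[:3,3])@P[:3,:3]
    c=c*[1,-1,-1]; return cv2.projectPoints(c,np.zeros(3),np.zeros(3),K,d)[0][:,0]
def toolpose(s):
    T=np.eye(4);T[:3,:3]=R.from_euler('xyz',s["tool_rot"]).as_matrix();T[:3,3]=s["position"];return T
def wpose(f,s): return toolpose(s)@np.array(f["tool_from_camera"])
E
python3 - <<'E'
from h import *
from workcell import bot
fs=bot.grab_frame("scene");ft=bot.grab_frame("top")
pickle.dump((fs,ft),open("cams.pkl","wb"))
u=lambda x,y,k=4:(190+(x+.5)/k-.5,130+(y+.5)/k-.5)
for n,t,s,z in [("guide",(398,165),(456,290),.105),("tube",(113,125),(322,100),.1),("probetop",(688,165),(677,425),.172),("purple",(524,229),(468,336),.17),("red",(665,278),(520,478),.17),("part4",(527,333),(368,567),.03),("ring",(275,322),(220,370),.012),("block",(388,328),(280,455),.02)]:
    print(n,atz(ft,u(*t),z).round(4),atz(fs,u(*s),z).round(4))
T=toolpose(bot.observe());print(T.round(3))
E
```

```text
guide [ 0.4972 -0.0801  0.105 ] [ 0.498  -0.0803  0.105 ]
tube [0.5303 0.1474 0.1   ] [0.5349 0.1523 0.1   ]
probetop [ 0.489  -0.2956  0.172 ] [ 0.4915 -0.2963  0.172 ]
purple [ 0.4405 -0.1714  0.17  ] [ 0.4362 -0.1807  0.17  ]
red [ 0.4033 -0.2772  0.17  ] [ 0.3982 -0.2861  0.17  ]
part4 [ 0.3661 -0.1904  0.03  ] [ 0.3661 -0.1938  0.03  ]
ring [0.3758 0.0179 0.012 ] [0.3787 0.0187 0.012 ]
block [ 0.3705 -0.0763  0.02  ] [ 0.3709 -0.0787  0.02  ]
[[-0.91   0.414 -0.     0.259]
 [ 0.414  0.91  -0.001  0.569]
 [-0.    -0.001 -1.     0.231]
 [ 0.     0.     0.     1.   ]]
```

```bash
cat >> h.py <<'E'
def go(s,p,yaw):
    T=toolpose(s); G=R.from_euler('xyz',[np.pi,0,yaw]).as_matrix()
    return (T[:3,:3].T@(np.array(p)-T[:3,3])).round(4),np.rad2deg(R.from_matrix(T[:3,:3].T@G).as_rotvec()).round(2)
E
python3 - <<'E'
from h import *
from workcell import bot
fs,ft=pickle.load(open("cams.pkl","rb"))
print(go(bot.observe(),[.43,.15,.28],0))
u=lambda x,y,k=4:(190+(x+.5)/k-.5,130+(y+.5)/k-.5)
def tri(a,b):
    A=[];B=[]
    for o,d in (ray(ft,a),ray(fs,b)):
        d=d/np.linalg.norm(d);M=np.eye(3)-np.outer(d,d);A.append(M);B.append(M@o)
    return np.linalg.lstsq(np.vstack(A),np.hstack(B),rcond=None)[0].round(4)
for n,a,b in [("purple",(524,229),(468,336)),("red",(665,278),(520,478)),("probe",(688,165),(677,425)),("tube",(113,125),(322,100))]: print(n,tri(u(*a),u(*b)))
E
```

```text
(array([-0.3293, -0.3103, -0.0488]), array([-1.0000e-02,  4.0000e-02,  1.5555e+02]))
purple [ 0.4416 -0.1727  0.1615]
red [ 0.4039 -0.2791  0.1609]
probe [ 0.4899 -0.2962  0.1724]
tube [0.5304 0.1466 0.1048]
```

Emit:
{"method": "apply_moves", "body": {"commands": [{"travel": [-0.329, -0.31, -0.049], "twist": [0, 0, 155.5]}, {"travel": [-0.329, -0.31, -0.049], "twist": [0, 0, 155.5]}, {"travel": [-0.329, -0.31, -0.049], "twist": [0, 0, 155.5]}, {"travel": [-0.329, -0.31, -0.049], "twist": [0, 0, 155.5]}, {"travel": [-0.329, -0.31, -0.049], "twist": [0, 0, 155.5]}, {"travel": [-0.329, -0.31, -0.049], "twist": [0, 0, 155.5]}, {"travel": [-0.329, -0.31, -0.049], "twist": [0, 0, 155.5]}, {"travel": [-0.329, -0.31, -0.049], "twist": [0, 0, 155.5]}, {"travel": [-0.329, -0.31, -0.049], "twist": [0, 0, 155.5]}, {"travel": [-0.329, -0.31, -0.049], "twist": [0, 0, 155.5]}]}}

```text
invalid input at $.commands[0]: expected keys travel, twist, claw
```

Run:
```python
from h import *
from workcell import bot
s=bot.observe();print(s["clock"],s["qpos"].round(2),s["position"],s["tool_rot"]);print(go(s,[.50,.15,.25],0))
```

```text
0.25 [-1.21  0.52 -0.04  1.6   0.02  1.02 -0.11] [0.25864333 0.56879623 0.23101811] [-3.14102310e+00  6.86259153e-06  2.71482124e+00]
(array([-0.3931, -0.2813, -0.0188]), array([-1.0000e-02,  4.0000e-02,  1.5555e+02]))
```

Emit:
{"method": "apply_moves", "body": {"commands": [{"travel": [-0.329, -0.31, -0.049], "twist": [0, 0, 155.5], "claw": 0.0854}, {"travel": [-0.329, -0.31, -0.049], "twist": [0, 0, 155.5], "claw": 0.0854}, {"travel": [-0.329, -0.31, -0.049], "twist": [0, 0, 155.5], "claw": 0.0854}, {"travel": [-0.329, -0.31, -0.049], "twist": [0, 0, 155.5], "claw": 0.0854}, {"travel": [-0.329, -0.31, -0.049], "twist": [0, 0, 155.5], "claw": 0.0854}, {"travel": [-0.329, -0.31, -0.049], "twist": [0, 0, 155.5], "claw": 0.0854}, {"travel": [-0.329, -0.31, -0.049], "twist": [0, 0, 155.5], "claw": 0.0854}, {"travel": [-0.329, -0.31, -0.049], "twist": [0, 0, 155.5], "claw": 0.0854}, {"travel": [-0.329, -0.31, -0.049], "twist": [0, 0, 155.5], "claw": 0.0854}, {"travel": [-0.329, -0.31, -0.049], "twist": [0, 0, 155.5], "claw": 0.0854}]}}

```text
clock: 1.25
position: [0.4317, 0.1453, 0.2813]
tool_rot: [3.14, -0.001, 1.202]
force: [-1.1, 1.4, -0.1]
grip_width: 0.0851
```

Run:
```python
from h import *
from workcell import bot
s=bot.observe();print(s["clock"],s["qpos"].round(2),s["position"],s["tool_rot"]);print(go(s,[.50,.15,.25],0))
```

```text
1.25 [-0.83  0.2   0.44  1.98 -0.1   0.98 -0.71] [0.4316529  0.14528559 0.28125726] [ 3.13993456e+00 -5.24201984e-04  1.20171071e+00]
(array([0.029 , 0.062 , 0.0314]), array([ 0.07, -0.08, 68.85]))
```

Emit:
{"method": "apply_moves", "body": {"commands": [{"travel": [0.029, 0.062, 0.031], "twist": [0, 0, 68.9], "claw": 0.0854}, {"travel": [0.029, 0.062, 0.031], "twist": [0, 0, 68.9], "claw": 0.0854}, {"travel": [0.029, 0.062, 0.031], "twist": [0, 0, 68.9], "claw": 0.0854}, {"travel": [0.029, 0.062, 0.031], "twist": [0, 0, 68.9], "claw": 0.0854}, {"travel": [0.029, 0.062, 0.031], "twist": [0, 0, 68.9], "claw": 0.0854}, {"travel": [0.029, 0.062, 0.031], "twist": [0, 0, 68.9], "claw": 0.0854}, {"travel": [0.029, 0.062, 0.031], "twist": [0, 0, 68.9], "claw": 0.0854}, {"travel": [0.029, 0.062, 0.031], "twist": [0, 0, 68.9], "claw": 0.0854}, {"travel": [0.029, 0.062, 0.031], "twist": [0, 0, 68.9], "claw": 0.0854}, {"travel": [0.029, 0.062, 0.031], "twist": [0, 0, 68.9], "claw": 0.0854}]}}

```text
clock: 2.25
position: [0.498, 0.1562, 0.2492]
tool_rot: [3.141, 0.0, 0.017]
force: [0.7, -0.1, -0.0]
grip_width: 0.085
```

```bash
cat > look.py <<'E'
from h import *
from workcell import bot
import sys
s=bot.observe();f=bot.grab_frame("wrist");pickle.dump((s,f),open(sys.argv[1]+".pkl","wb"))
cv2.imwrite(f"pics/{sys.argv[1]}.png",cv2.resize(f["frame"],None,fx=1.5,fy=1.5,interpolation=cv2.INTER_CUBIC))
print(s["clock"],s["qpos"].round(2),s["position"].round(4),s["tool_rot"].round(4),s["force"].round(2),s["grip_width"])
P=wpose(f,s)
for n,X in dict(tube=[.5325,.149,.1],guide=[.4975,-.08,.105],probe=[.4895,-.296,.172],resttop=[.4895,-.296,.112]).items(): print(n,proj(f,X,P)*1.5)
E
python3 look.py w1
```

```text
2.25 [-0.94  0.41  0.71  1.87 -0.32  0.97 -1.64] [0.498  0.1562 0.2492] [3.1413e+00 1.0000e-04 1.7000e-02] [ 0.74 -0.06 -0.02] 0.08503962369998187
tube [[405.80739953 213.55282591]]
guide [[766.20732399 276.07151919]]
probe [[1275.37849992  334.47076714]]
resttop [[1108.68345952  296.6588668 ]]
```

View pics/w1.png

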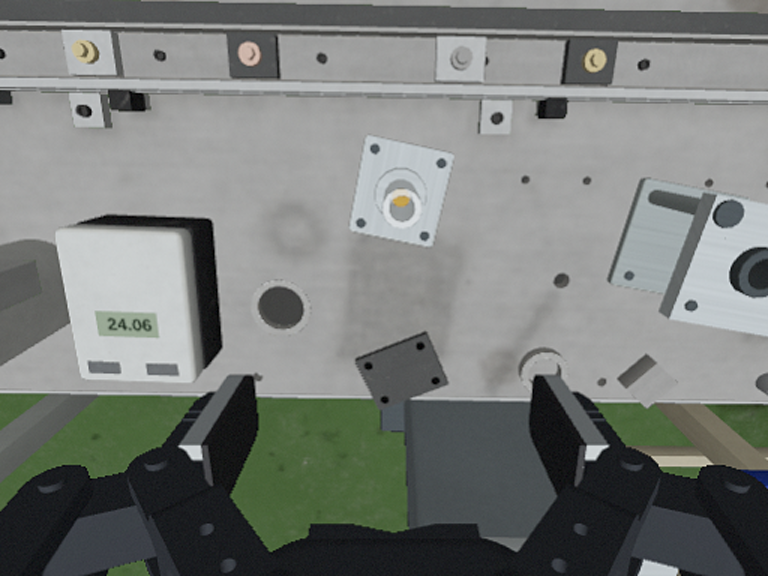

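Run:
```python
from h import *
s,f=pickle.load(open("w1.pkl","rb"));P=wpose(f,s)
c=f["frame"][100:180,220:320];cv2.imwrite("pics/w1t.png",cv2.resize(c,None,fx=7,fy=7,interpolation=cv2.INTER_CUBIC))
T=np.array([0.,0,-.111,1]);
X=np.array([[0,0,.111],[0,0,-.019+.03],[0,0,-.049]]);
tc=np.linalg.inv(np.array(f["tool_from_camera"]));
W=(toolpose(s)@np.c_[X,np.ones(3)].T).T[:,:3];print(proj(f,W,P)*1.5)
print(go(s,[.48,-.08,.26],0))
```

```text
[[393.26061979 285.44330452]
 [393.5645486  369.00129633]
 [393.99291524 486.80136113]]
(array([-0.022 ,  0.2359, -0.0107]), array([0.02, 0.01, 0.98]))
```

View pics/w1t.png

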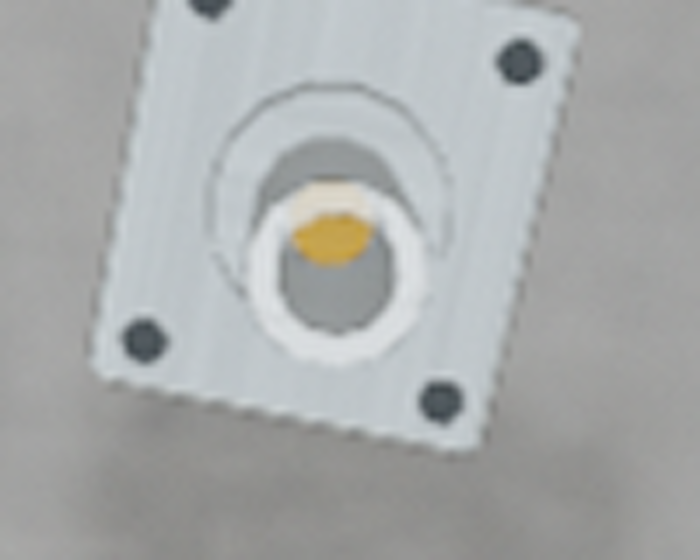

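Emit:
{"method": "apply_moves", "body": {"commands": [{"travel": [-0.022, 0.236, -0.011], "twist": [0, 0, 1], "claw": 0.0854}, {"travel": [-0.022, 0.236, -0.011], "twist": [0, 0, 1], "claw": 0.0854}, {"travel": [-0.022, 0.236, -0.011], "twist": [0, 0, 1], "claw": 0.0854}, {"travel": [-0.022, 0.236, -0.011], "twist": [0, 0, 1], "claw": 0.0854}, {"travel": [-0.022, 0.236, -0.011], "twist": [0, 0, 1], "claw": 0.0854}, {"travel": [-0.022, 0.236, -0.011], "twist": [0, 0, 1], "claw": 0.0854}, {"travel": [-0.022, 0.236, -0.011], "twist": [0, 0, 1], "claw": 0.0854}]}}

```text
clock: 3.0
position: [0.4789, -0.0808, 0.2604]
tool_rot: [-3.141, -0.0, -0.004]
force: [0.4, 1.6, 0.4]
grip_width: 0.0853
```

```bash
python3 look.py w2
python3 - <<'E'
from h import *
s,f=pickle.load(open("w1.pkl","rb"));P=wpose(f,s)
print("tube",atz(f,(220+337.5/7-.5,100+273.5/7-.5),.1,P))
s,f=pickle.load(open("w2.pkl","rb"));print(go(s,[.4895,-.296,.26],0))
c=f["frame"][90:190,190:330];cv2.imwrite("pics/w2t.png",cv2.resize(c,None,fx=5,fy=5,interpolation=cv2.INTER_CUBIC))
E
```

```text
3.0 [-0.55  0.34  0.77  1.95 -0.29  0.96 -1.22] [ 0.4789 -0.0808  0.2604] [-3.1413e+00 -3.0000e-04 -4.5000e-03] [0.43 1.58 0.44] 0.08528458707332091
tube [[ 27.37815821 182.51550668]]
guide [[391.89598156 236.88561984]]
probe [[815.19495252 276.83583813]]
resttop [[734.41035209 249.92843727]]
tube [0.53595343 0.15168518 0.1       ]
(array([0.0115, 0.2151, 0.0003]), array([-0.02, -0.02, -0.26]))
```

View pics/w2.png

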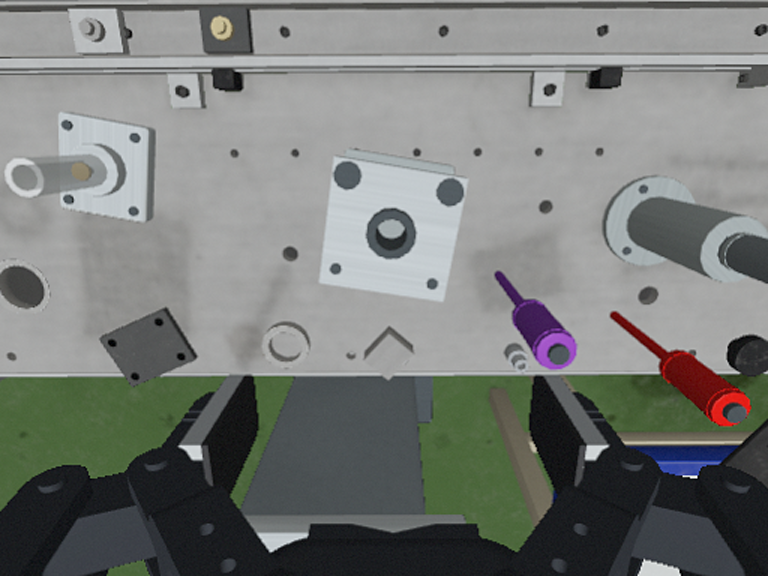

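View pics/w2t.png

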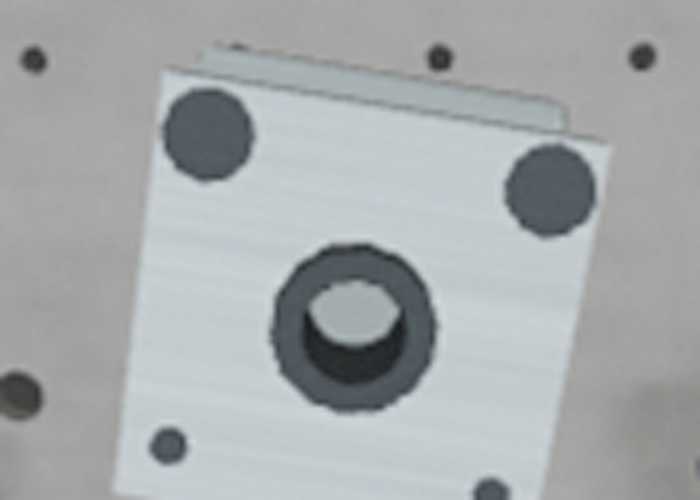

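Emit:
{"method": "apply_moves", "body": {"commands": [{"travel": [0.0115, 0.215, 0], "twist": [0, 0, -0.26], "claw": 0.0854}, {"travel": [0.0115, 0.215, 0], "twist": [0, 0, -0.26], "claw": 0.0854}, {"travel": [0.0115, 0.215, 0], "twist": [0, 0, -0.26], "claw": 0.0854}, {"travel": [0.0115, 0.215, 0], "twist": [0, 0, -0.26], "claw": 0.0854}, {"travel": [0.0115, 0.215, 0], "twist": [0, 0, -0.26], "claw": 0.0854}, {"travel": [0.0115, 0.215, 0], "twist": [0, 0, -0.26], "claw": 0.0854}, {"travel": [0.0115, 0.215, 0], "twist": [0, 0, -0.26], "claw": 0.0854}]}}

```text
clock: 3.75
position: [0.4898, -0.294, 0.2598]
tool_rot: [-3.141, 0.001, 0.002]
force: [-0.4, 0.4, 0.1]
grip_width: 0.0855
```

```bash
python3 look.py w3
python3 - <<'E'
from h import *
s,f=pickle.load(open("w2.pkl","rb"));P=wpose(f,s)
print("guide",atz(f,(260.5,156.0),.105,P))
s,f=pickle.load(open("w3.pkl","rb"))
c=f["frame"][110:250,180:340];cv2.imwrite("pics/w3t.png",cv2.resize(c,None,fx=4,fy=4,interpolation=cv2.INTER_CUBIC))
E
```

```text
3.75 [-0.07  0.5   0.74  1.74 -0.38  1.05 -0.77] [ 0.4898 -0.294   0.2598] [-3.1409e+00  7.0000e-04  1.5000e-03] [-0.44  0.4   0.06] 0.08551355488608677
tube [[-300.56396928  198.12783671]]
guide [[ 62.13540231 253.378685  ]]
probe [[397.40819707 299.48986132]]
resttop [[396.5817591  268.39467694]]
guide [ 0.49937154 -0.07928064  0.105     ]
```

View pics/w3.png

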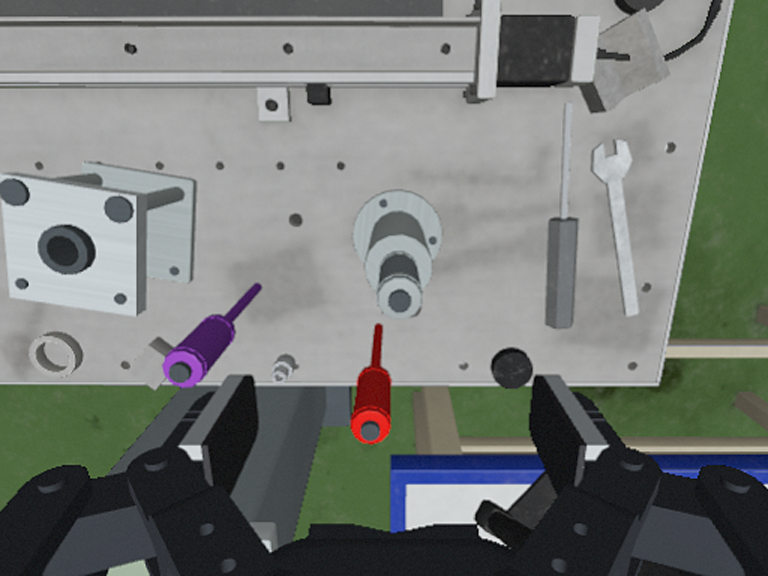

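View pics/w3t.png

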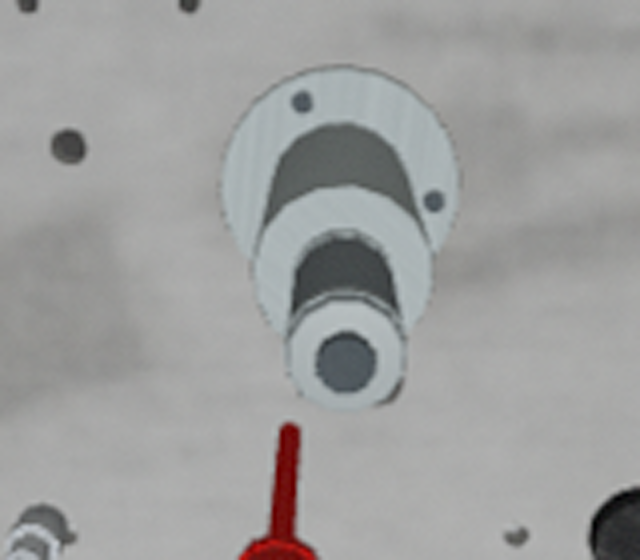

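Run:
```python
from h import *
s,f=pickle.load(open("w3.pkl","rb"));P=wpose(f,s)
p=atz(f,(266.1,199.6),.172,P);print(p, go(s,[p[0],p[1],.123],0))
```

```text
[ 0.48954958 -0.29689621  0.172     ] (array([-0.0002,  0.003 ,  0.1368]), array([-0.04,  0.04,  0.09]))
```

Emit:
{"method": "apply_moves", "body": {"commands": [{"travel": [0, 0.001, 0.03], "twist": [0, 0, 0], "claw": 0.0854}, {"travel": [0, 0.001, 0.06], "twist": [0, 0, 0], "claw": 0.0854}, {"travel": [0, 0.001, 0.06], "twist": [0, 0, 0], "claw": 0.0854}]}}

```text
clock: 4.1
position: [0.4888, -0.2935, 0.1976]
tool_rot: [-3.139, 0.004, 0.002]
force: [0.3, 0.4, 0.5]
grip_width: 0.085
```

```bash
python3 look.py w4
```

```text
4.1 [-0.03  0.57  0.69  1.8  -0.44  0.93 -0.72] [ 0.4888 -0.2935  0.1976] [-3.1391e+00  4.1000e-03  2.3000e-03] [0.3  0.38 0.48] 0.08501346347523178
tube [[-465.92908682  209.94607316]]
guide [[-16.27238187 278.59817913]]
probe [[400.21731016 349.42718525]]
resttop [[398.72821259 298.39781683]]
```

View pics/w4.png

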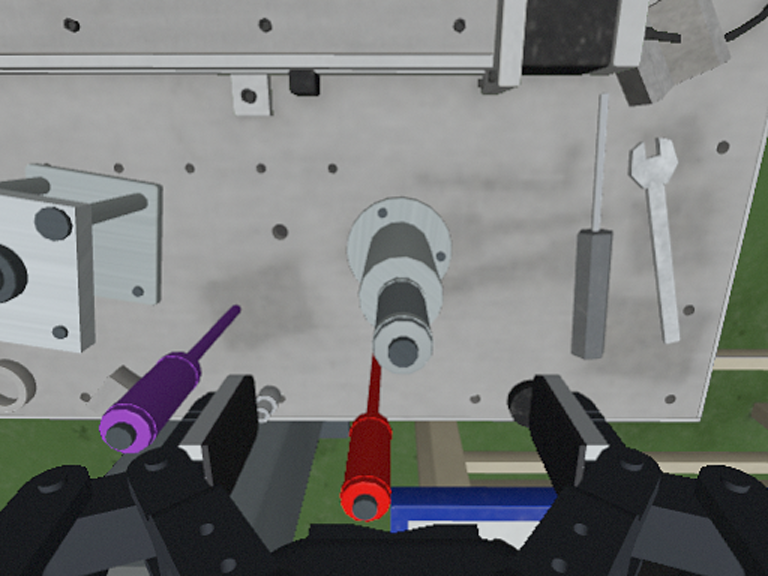

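Run:
```python
from h import *
s,f=pickle.load(open("w4.pkl","rb"));P=wpose(f,s)
p=atz(f,(268.2,234.2),.172,P);print(p, go(s,[p[0],p[1],.123],0))
```

```text
[ 0.4887016  -0.29681523  0.172     ] (array([0.0002, 0.0035, 0.0746]), array([-0.14,  0.24,  0.13]))
```

Emit:
{"method": "apply_moves", "body": {"commands": [{"travel": [0, 0.0035, 0.03], "twist": [0, 0, 0], "claw": 0.0854}, {"travel": [0, 0.0035, 0.055], "twist": [0, 0, 0], "claw": 0.0854}, {"travel": [0, 0.0035, 0.0745], "twist": [0, 0, 0], "claw": 0.0854}, {"travel": [0, 0.0035, 0.0745], "twist": [0, 0, 0], "claw": 0.0854}, {"travel": [0, 0.0035, 0.0745], "twist": [0, 0, 0], "claw": 0.0854}]}}

```text
clock: 4.65
position: [0.4902, -0.2997, 0.1274]
tool_rot: [3.141, -0.001, 0.0]
force: [-0.1, -0.9, -0.0]
grip_width: 0.0855
```

```bash
python3 look.py w5
```

```text
4.65 [ 0.03  0.66  0.61  1.85 -0.52  0.79 -0.65] [ 0.4902 -0.2997  0.1274] [ 3.1411e+00 -1.2000e-03  0.0000e+00] [-0.11 -0.9  -0.02] 0.08549346110925302
tube [[-799.38348154  246.27393429]]
guide [[-184.5124381   337.75317332]]
probe [[379.12327808 476.212919  ]]
resttop [[383.49120442 365.037249  ]]
```

View pics/w5.png

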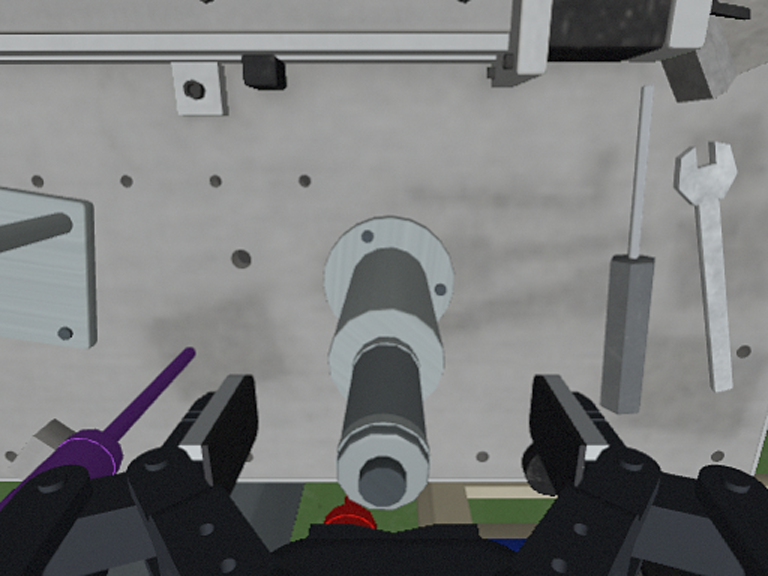

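Run:
```python
from h import *
from workcell import bot
for i in range(4):
    f=bot.grab_frame("wrist");s=bot.observe();print(s["position"].round(4),s["tool_rot"].round(4),np.abs(s["qd"]).max().round(3), s["force"].round(2))
print(go(s,[.4892,-.2968,.123],0))
```

```text
[ 0.4902 -0.2999  0.1276] [ 3.1408e+00 -2.0000e-03 -2.0000e-04] 0.005 [0.13 0.24 0.12]
[ 0.4901 -0.2999  0.1274] [ 3.1409e+00 -1.9000e-03 -3.0000e-04] 0.007 [0.6  0.54 0.22]
[ 0.49   -0.2998  0.1271] [ 3.1411e+00 -1.6000e-03 -3.0000e-04] 0.007 [ 0.41  0.01 -0.05]
[ 0.4899 -0.2998  0.1268] [ 3.1411e+00 -1.4000e-03 -4.0000e-04] 0.008 [-0.8   1.13 -0.28]
(array([-0.0007, -0.003 ,  0.0038]), array([ 0.03, -0.08, -0.02]))
```

Emit:
{"method": "apply_moves", "body": {"commands": [{"travel": [-0.0005, -0.003, 0], "twist": [0, 0, 0], "claw": 0.0854}, {"travel": [-0.0005, -0.003, 0], "twist": [0, 0, 0], "claw": 0.0854}, {"travel": [-0.0005, -0.003, 0], "twist": [0, 0, 0], "claw": 0.0854}, {"travel": [-0.0005, -0.003, 0], "twist": [0, 0, 0], "claw": 0.0854}], "force": 50}}

```text
clock: 5.3
position: [0.4889, -0.2967, 0.1258]
tool_rot: [3.142, 0.0, -0.001]
force: [0.4, 0.4, 0.3]
grip_width: 0.0857
```

```bash
python3 look.py w6
```

```text
5.3 [ 0.03  0.66  0.61  1.86 -0.52  0.79 -0.65] [ 0.4889 -0.2967  0.1258] [ 3.1415e+00  0.0000e+00 -7.0000e-04] [0.45 0.38 0.3 ] 0.08566811270422271
tube [[-802.90508697  244.46536773]]
guide [[-182.43622373  336.51592885]]
probe [[391.06065924 476.45851339]]
resttop [[391.59897196 363.78952729]]
```

View pics/w6.png

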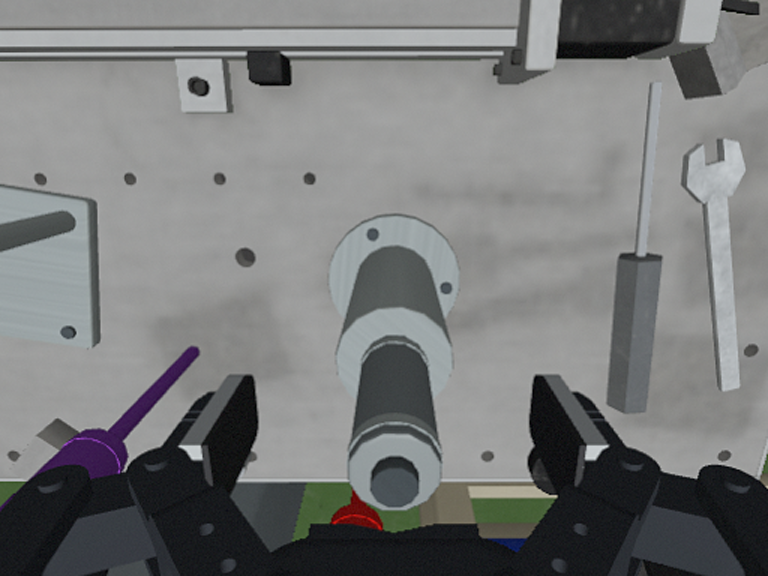

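Emit:
{"method": "apply_moves", "body": {"commands": [{"travel": [0, 0, 0], "twist": [0, 0, 0], "claw": 0.01}, {"travel": [0, 0, 0], "twist": [0, 0, 0], "claw": 0.01}, {"travel": [0, 0, 0], "twist": [0, 0, 0], "claw": 0.01}, {"travel": [0, 0, 0], "twist": [0, 0, 0], "claw": 0.01}, {"travel": [0, 0, 0], "twist": [0, 0, 0], "claw": 0.01}, {"travel": [0, 0, 0], "twist": [0, 0, 0], "claw": 0.01}, {"travel": [0, 0, 0], "twist": [0, 0, 0], "claw": 0.01}, {"travel": [0, 0, 0], "twist": [0, 0, 0], "claw": 0.01}], "force": 50}}

```text
clock: 6.15
position: [0.4889, -0.2968, 0.1259]
tool_rot: [3.142, -0.0, -0.001]
force: [-1.0, 1.0, 5.0]
grip_width: 0.023
```

```bash
python3 look.py w7
```

```text
6.15 [ 0.03  0.66  0.61  1.86 -0.52  0.79 -0.65] [ 0.4889 -0.2968  0.1259] [ 3.1415e+00 -1.0000e-04 -8.0000e-04] [-0.99  0.96  4.96] 0.02301674115836873
tube [[-802.41054377  244.60314103]]
guide [[-182.28295936  336.55612463]]
probe [[390.89896303 476.32541772]]
resttop [[391.49071116 363.7670644 ]]
```

View pics/w7.png

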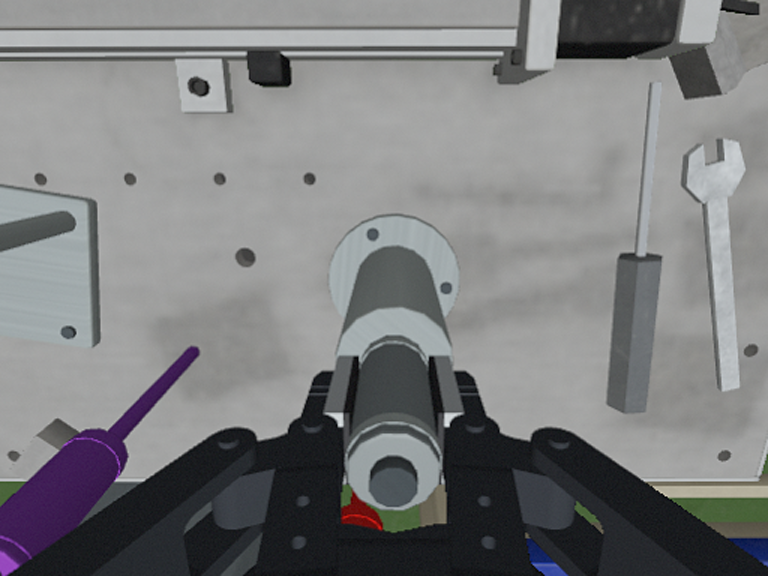

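Emit:
{"method": "apply_moves", "body": {"commands": [{"travel": [0, 0, -0.015], "twist": [0, 0, 0], "claw": 0.01}, {"travel": [0, 0, -0.04], "twist": [0, 0, 0], "claw": 0.01}, {"travel": [0, 0, -0.065], "twist": [0, 0, 0], "claw": 0.01}, {"travel": [0, 0, -0.09], "twist": [0, 0, 0], "claw": 0.01}, {"travel": [0, 0, -0.115], "twist": [0, 0, 0], "claw": 0.01}, {"travel": [0, 0, -0.14], "twist": [0, 0, 0], "claw": 0.01}, {"travel": [0, 0, -0.155], "twist": [0, 0, 0], "claw": 0.01}, {"travel": [0, 0, -0.155], "twist": [0, 0, 0], "claw": 0.01}]}}

```text
clock: 7.0
position: [0.4893, -0.2973, 0.2833]
tool_rot: [3.14, -0.003, -0.001]
force: [-0.2, -0.8, -1.0]
grip_width: 0.0229
```

```bash
python3 look.py w8;python3 - <<'E'
from h import *
s,f=pickle.load(open("w8.pkl","rb"))
W=(toolpose(s)@np.array([[0,0,.114,1],[0,0,.014,1]]).T).T[:,:3];print(proj(f,W,wpose(f,s))*1.5); print(go(s,[.5355,.1515,.276],0))
E
```

```text
7.0 [-0.08  0.48  0.76  1.71 -0.36  1.1  -0.78] [ 0.4893 -0.2973  0.2833] [ 3.1404e+00 -3.1000e-03 -9.0000e-04] [-0.16 -0.81 -1.01] 0.02292714472947625
tube [[-259.086537    195.73680285]]
guide [[ 79.26080938 246.42604786]]
probe [[390.81276328 285.54699113]]
resttop [[391.04369842 259.38934817]]
[[393.30208465 283.85057731]
 [393.62223788 365.1489979 ]]
(array([ 0.0458, -0.4488,  0.0069]), array([ 0.07, -0.17, -0.05]))
```

View pics/w8.png

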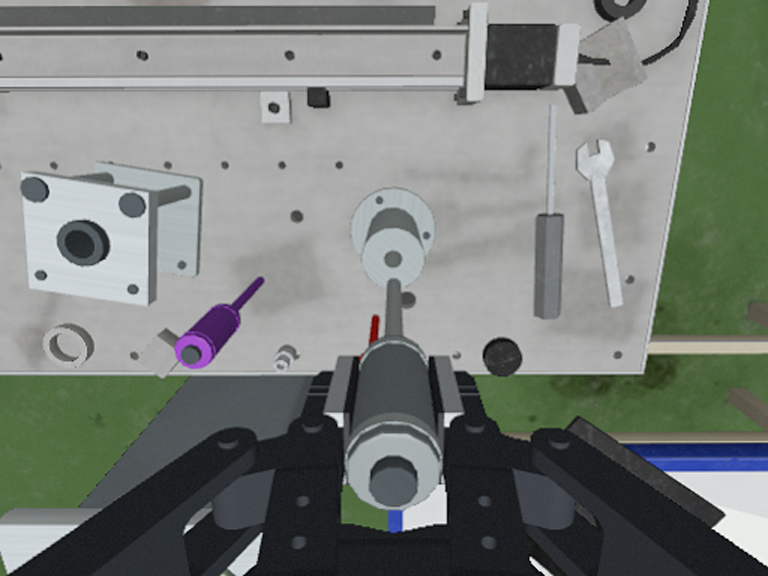

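Emit:
{"method": "apply_moves", "body": {"commands": [{"travel": [0.003, -0.025, 0.0], "twist": [0, 0, 0], "claw": 0.01}, {"travel": [0.008, -0.07, 0.0], "twist": [0, 0, 0], "claw": 0.01}, {"travel": [0.013, -0.12, 0.0], "twist": [0, 0, 0], "claw": 0.01}, {"travel": [0.019, -0.17, 0.0], "twist": [0, 0, 0], "claw": 0.01}, {"travel": [0.024, -0.22, 0.0], "twist": [0, 0, 0], "claw": 0.01}, {"travel": [0.03, -0.27, 0.0], "twist": [0, 0, 0], "claw": 0.01}, {"travel": [0.035, -0.32, 0.0], "twist": [0, 0, 0], "claw": 0.01}, {"travel": [0.04, -0.37, 0.0], "twist": [0, 0, 0], "claw": 0.01}, {"travel": [0.043, -0.415, 0.0], "twist": [0, 0, 0], "claw": 0.01}, {"travel": [0.046, -0.449, 0.0], "twist": [0, 0, 0], "claw": 0.01}]}}

```text
clock: 8.05
position: [0.5343, 0.1556, 0.2798]
tool_rot: [3.141, 0.001, 0.002]
force: [0.5, -0.6, -1.8]
grip_width: 0.0225
```

Emit:
{"method": "apply_moves", "body": {"commands": [{"travel": [0, 0, 0.02], "twist": [0, 0, 0], "claw": 0.01}, {"travel": [0, 0, 0.04], "twist": [0, 0, 0], "claw": 0.01}, {"travel": [0, 0, 0.04], "twist": [0, 0, 0], "claw": 0.01}, {"travel": [0, 0, 0.04], "twist": [0, 0, 0], "claw": 0.01}, {"travel": [0, 0, 0.04], "twist": [0, 0, 0], "claw": 0.01}]}}

```text
clock: 8.55
position: [0.5355, 0.152, 0.2416]
tool_rot: [-3.141, -0.001, -0.001]
force: [0.3, 0.6, -0.3]
grip_width: 0.0233
```

```bash
python3 look.py w9;python3 - <<'E'
from h import *
s,f=pickle.load(open("w9.pkl","rb"))
W=(toolpose(s)@np.array([[0,0,.114,1],[0,0,.014,1]]).T).T[:,:3];print(proj(f,W,wpose(f,s))*1.5,W[0])
c=f["frame"][130:230,200:330];cv2.imwrite("pics/w9t.png",cv2.resize(c,None,fx=6,fy=6,interpolation=cv2.INTER_CUBIC))
E
```

```text
8.55 [-0.88  0.49  0.7   1.8  -0.37  0.99 -1.6 ] [0.5355 0.152  0.2416] [-3.1413e+00 -7.0000e-04 -1.3000e-03] [ 0.29  0.57 -0.25] 0.023251673756483522
tube [[398.08246824 275.50251471]]
guide [[756.52068527 329.55778299]]
probe [[1262.90816091  393.03651953]]
resttop [[1099.32859327  344.46307285]]
[[393.30164916 283.8522534 ]
 [393.62098608 365.14976975]] [0.53560526 0.152006   0.12757204]
```

View pics/w9.png

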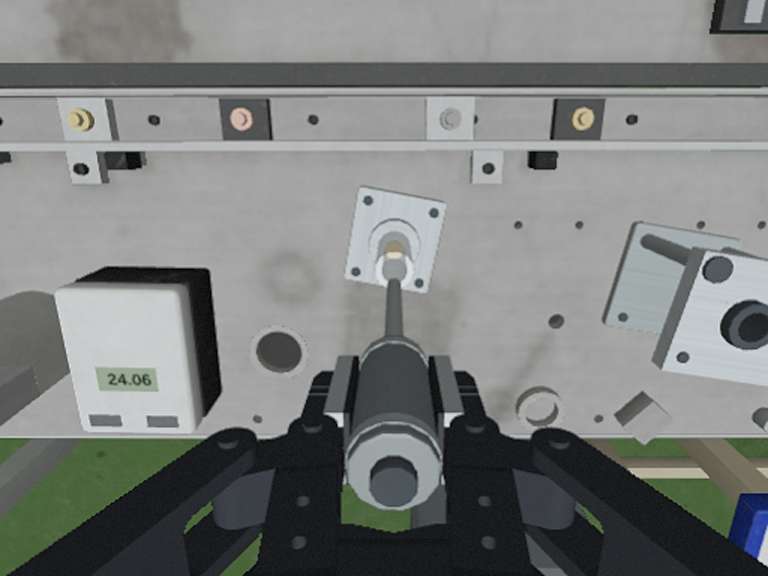

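View pics/w9t.png

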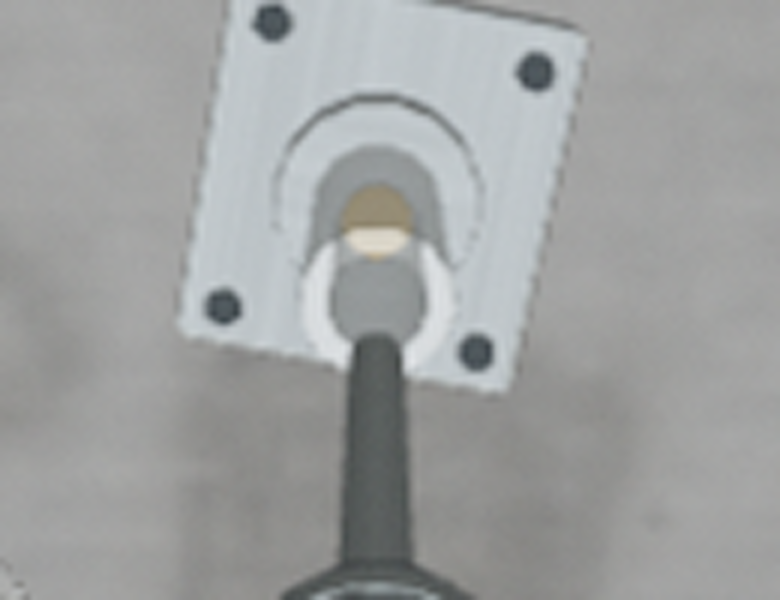

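Run:
```python
from h import *
s,f=pickle.load(open("w9.pkl","rb"));P=wpose(f,s)
print(atz(f,(262.5,179.9),.1,P))
# overlay
im=cv2.resize(f["frame"][130:230,200:330],None,fx=6,fy=6,interpolation=cv2.INTER_CUBIC)
a=np.linspace(0,6.28,60)
def dr(c,r,col):
    X=np.c_[c[0]+r*np.cos(a),c[1]+r*np.sin(a),0*a+c[2]];p=proj(f,X,P);p=(p-[200,130]+.5)*6-.5
    cv2.polylines(im,[p.astype(int)],True,col,1)
c=[.536,.1517,.1]
dr(c,.0125,(0,0,255));dr(c,.008,(0,0,255))
t=toolpose(s)@np.array([0,0,.110,1]);dr(t[:3],.004,(0,255,0))
cv2.imwrite("pics/w9o.png",im)
```

```text
[0.53616962 0.15170082 0.1       ]
```

View pics/w9o.png

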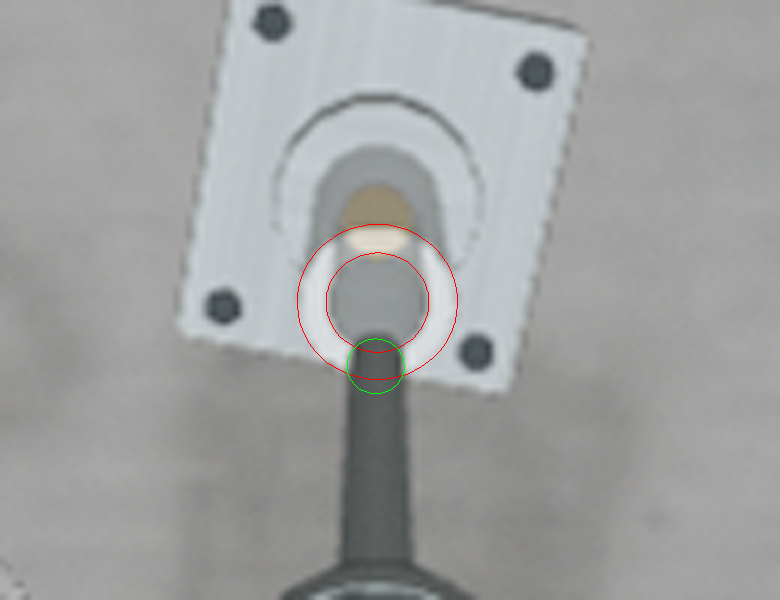

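Emit:
{"method": "apply_moves", "body": {"commands": [{"travel": [0.0005, 0, 0.02], "twist": [0, 0, 0], "claw": 0.01}, {"travel": [0.0005, 0, 0.035], "twist": [0, 0, 0], "claw": 0.01}, {"travel": [0.0005, 0, 0.05], "twist": [0, 0, 0], "claw": 0.01}, {"travel": [0.0005, 0, 0.065], "twist": [0, 0, 0], "claw": 0.01}, {"travel": [0.0005, 0, 0.075], "twist": [0, 0, 0], "claw": 0.01}, {"travel": [0.0005, 0, 0.08], "twist": [0, 0, 0], "claw": 0.01}, {"travel": [0.0005, 0, 0.08], "twist": [0, 0, 0], "claw": 0.01}]}}

```text
clock: 9.3
position: [0.5357, 0.1522, 0.1608]
tool_rot: [3.141, 0.0, -0.001]
force: [0.2, -0.1, -1.3]
grip_width: 0.0228
```

```bash
python3 look.py w10
```

```text
9.3 [-0.82  0.59  0.63  1.87 -0.46  0.83 -1.53] [0.5357 0.1522 0.1608] [ 3.1415e+00  2.0000e-04 -8.0000e-04] [ 0.2  -0.12 -1.26] 0.022828979864507767
tube [[400.32951944 324.73265574]]
guide [[880.28567401 395.76752326]]
probe [[1647.85882403  509.36253889]]
resttop [[1337.46353525  415.98878175]]
```

View pics/w10.png

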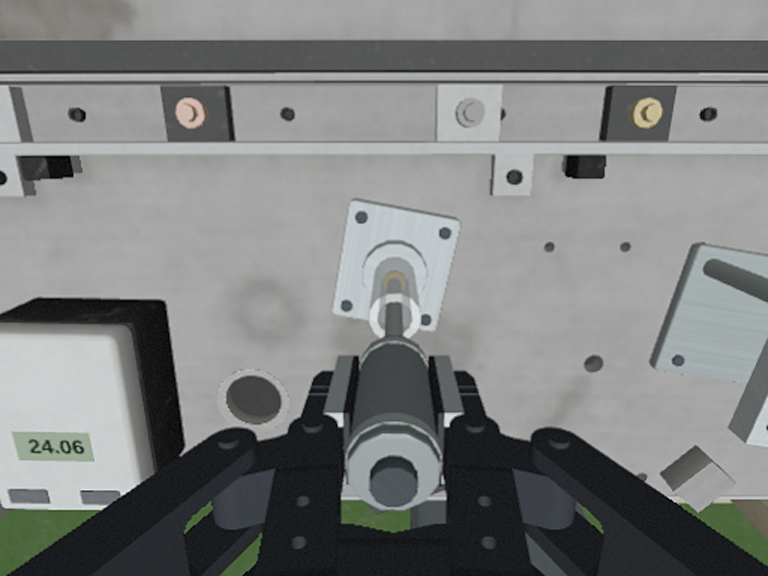

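Emit:
{"method": "apply_moves", "body": {"commands": [{"travel": [0, 0, 0.004], "twist": [0, 0, 0], "claw": 0.01}, {"travel": [0, 0, 0.007], "twist": [0, 0, 0], "claw": 0.01}, {"travel": [0, 0, 0.009], "twist": [0, 0, 0], "claw": 0.01}, {"travel": [0, 0, 0.009], "twist": [0, 0, 0], "claw": 0.01}, {"travel": [0, 0, 0.009], "twist": [0, 0, 0], "claw": 0.01}]}}

```text
clock: 9.85
position: [0.5359, 0.1523, 0.152]
tool_rot: [-3.141, -0.0, -0.001]
force: [1.5, 0.7, 2.4]
grip_width: 0.0229
```

Run:
```python
from workcell import bot
for i in range(6):
    bot.grab_frame("wrist");s=bot.observe();print(s["position"].round(4),s["force"].round(2))
```

```text
[0.5359 0.1523 0.152 ] [1.72 0.8  2.02]
[0.5359 0.1523 0.152 ] [0.24 0.56 1.03]
[0.5358 0.1523 0.152 ] [0.75 1.29 1.07]
[0.5358 0.1523 0.152 ] [1.2  1.14 2.41]
[0.5358 0.1523 0.1519] [0.68 0.83 1.41]
[0.5358 0.1523 0.1519] [0.96 1.23 2.68]
```

Emit:
{"method": "apply_moves", "body": {"commands": [{"travel": [0, 0, 0.001], "twist": [0, 0, 0], "claw": 0.01}, {"travel": [0, 0, 0.0015], "twist": [0, 0, 0], "claw": 0.01}, {"travel": [0, 0, 0.0015], "twist": [0, 0, 0], "claw": 0.01}, {"travel": [0, 0, 0.0015], "twist": [0, 0, 0], "claw": 0.01}, {"travel": [0, 0, 0.0015], "twist": [0, 0, 0], "claw": 0.01}, {"travel": [0, 0, 0.0015], "twist": [0, 0, 0], "claw": 0.01}]}}

```text
clock: 10.75
position: [0.5362, 0.1523, 0.1509]
tool_rot: [-3.141, -0.001, -0.001]
force: [0.3, 0.1, 11.5]
grip_width: 0.0228
```

```bash
python3 - <<'E'
from workcell import bot
import numpy as np
F=[]
for i in range(8):
    bot.grab_frame("wrist");s=bot.observe();F.append(s["force"])
print(s["position"].round(4),s["tool_rot"],np.mean(F,0))
E
python3 look.py w11
```

```text
[0.5362 0.1523 0.1509] [-3.14108734e+00 -1.12371765e-03 -8.39999911e-04] [ 0.28666421  0.27813681 11.73405964]
11.15 [-0.81  0.6   0.62  1.88 -0.47  0.81 -1.52] [0.5362 0.1523 0.1509] [-3.1411e+00 -1.1000e-03 -8.0000e-04] [ 0.78 -0.4  11.59] 0.02283879608088953
tube [[400.96758247 334.32797311]]
guide [[901.72679189 408.25725604]]
probe [[1720.22385042  532.52302485]]
resttop [[1378.87016693  429.48008763]]
```

View pics/w11.png

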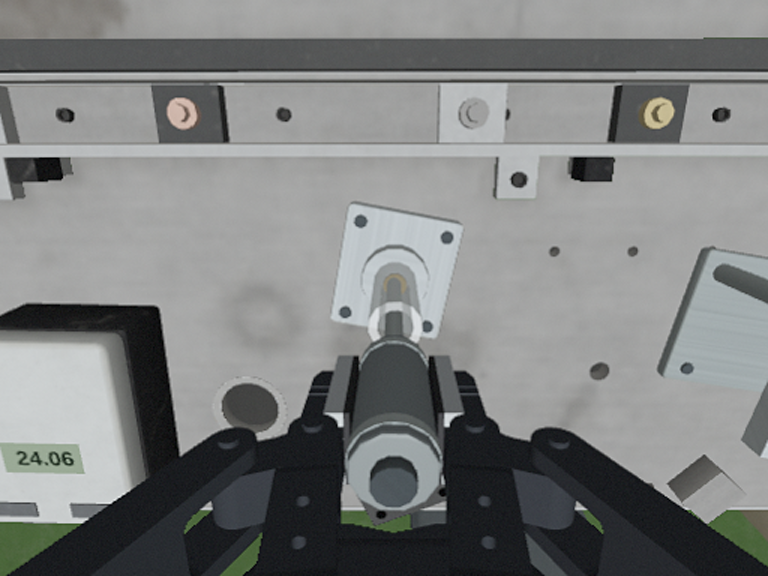

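Emit:
{"method": "apply_moves", "body": {"commands": [{"travel": [0, 0, -0.01], "twist": [0, 0, 0], "claw": 0.01}, {"travel": [0, 0, -0.03], "twist": [0, 0, 0], "claw": 0.01}, {"travel": [0, 0, -0.05], "twist": [0, 0, 0], "claw": 0.01}, {"travel": [0, 0, -0.07], "twist": [0, 0, 0], "claw": 0.01}, {"travel": [0, 0, -0.09], "twist": [0, 0, 0], "claw": 0.01}, {"travel": [0, 0, -0.11], "twist": [0, 0, 0], "claw": 0.01}, {"travel": [0, 0, -0.12], "twist": [0, 0, 0], "claw": 0.01}, {"travel": [0, 0, -0.12], "twist": [0, 0, 0], "claw": 0.01}]}}

```text
clock: 12.0
position: [0.5359, 0.1523, 0.2712]
tool_rot: [-3.141, -0.001, -0.001]
force: [0.6, 0.5, -1.5]
grip_width: 0.0227
```

Run:
```python
from h import *
from workcell import bot
s=bot.observe();print(s["position"],s["tool_rot"],s["force"]);print(go(s,[.499,-.0793,.265],0))
```

```text
[0.53585781 0.1523157  0.27120384] [-3.14086260e+00 -1.06704357e-03 -5.87824427e-04] [ 0.59564692  0.49600111 -1.46407674]
(array([-0.0367,  0.2316,  0.006 ]), array([-0.04, -0.06, -0.03]))
```

Emit:
{"method": "apply_moves", "body": {"commands": [{"travel": [-0.005, 0.03, 0], "twist": [0, 0, 0], "claw": 0.01}, {"travel": [-0.011, 0.07, 0], "twist": [0, 0, 0], "claw": 0.01}, {"travel": [-0.017, 0.11, 0], "twist": [0, 0, 0], "claw": 0.01}, {"travel": [-0.024, 0.15, 0], "twist": [0, 0, 0], "claw": 0.01}, {"travel": [-0.03, 0.19, 0], "twist": [0, 0, 0], "claw": 0.01}, {"travel": [-0.035, 0.22, 0], "twist": [0, 0, 0], "claw": 0.01}, {"travel": [-0.0365, 0.2315, 0], "twist": [0, 0, 0], "claw": 0.01}, {"travel": [-0.0365, 0.2315, 0.015], "twist": [0, 0, 0], "claw": 0.01}, {"travel": [-0.0365, 0.2315, 0.025], "twist": [0, 0, 0], "claw": 0.01}, {"travel": [-0.0365, 0.2315, 0.025], "twist": [0, 0, 0], "claw": 0.01}]}}

```text
clock: 13.0
position: [0.4983, -0.0784, 0.2437]
tool_rot: [3.141, 0.003, 0.0]
force: [0.2, -0.2, -0.9]
grip_width: 0.0228
```

```bash
python3 -c "
from workcell import bot
for i in range(8): bot.grab_frame('top')
"
python3 look.py w12
cat > ov.py <<'E'
from h import *
import sys
s,f=pickle.load(open(sys.argv[1]+".pkl","rb"));P=wpose(f,s)
c=[float(sys.argv[2]),float(sys.argv[3]),.105]
k=5;x0,y0=190,120
im=cv2.resize(f["frame"][y0:y0+115,x0:x0+150],None,fx=k,fy=k,interpolation=cv2.INTER_CUBIC)
raw=im.copy()
a=np.linspace(0,6.28,60)
def dr(c,r,col):
    X=np.c_[c[0]+r*np.cos(a),c[1]+r*np.sin(a),0*a+c[2]];p=proj(f,X,P);p=(p-[x0,y0]+.5)*k-.5
    cv2.polylines(im,[p.round().astype(int)],True,col,1)
dr(c,.0165,(0,0,255));dr(c,.01,(0,0,255))
t=toolpose(s)@np.array([0,0,.109,1]);dr(t[:3],.004,(0,255,0));print("tip",(toolpose(s)@np.array([0,0,.113,1]))[:3])
cv2.imwrite(f"pics/{sys.argv[1]}o.png",im);cv2.imwrite(f"pics/{sys.argv[1]}r.png",raw)
E
python3 ov.py w12 .4994 -.0793
```

```text
13.4 [-0.53  0.4   0.76  1.92 -0.33  0.95 -1.18] [ 0.4991 -0.0791  0.2455] [-3.1415e+00 -4.0000e-04 -4.0000e-04] [-0.49  0.61 -0.91] 0.02302701956364132
tube [[ 20.01159229 216.98073853]]
guide [[394.79816678 273.77578411]]
probe [[832.65776186 326.33957783]]
resttop [[746.33422727 289.01428029]]
tip [ 0.4991919  -0.07904201  0.13254779]
```

View pics/w12o.png

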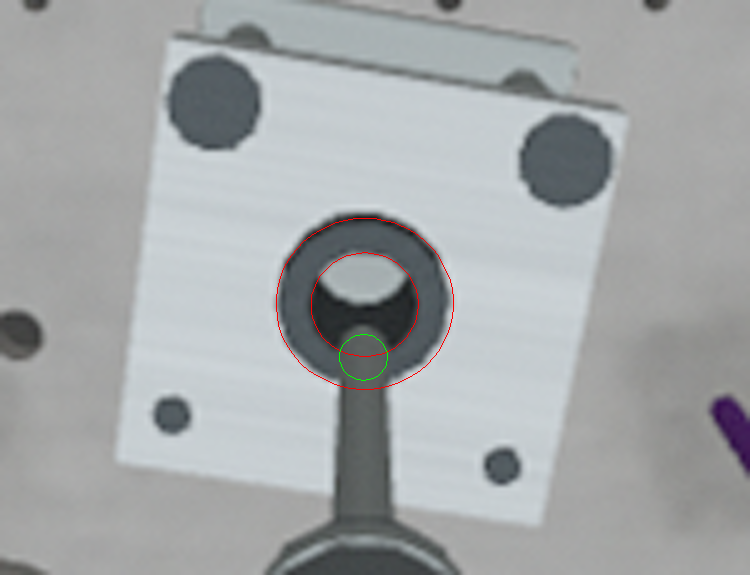

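View pics/w12r.png

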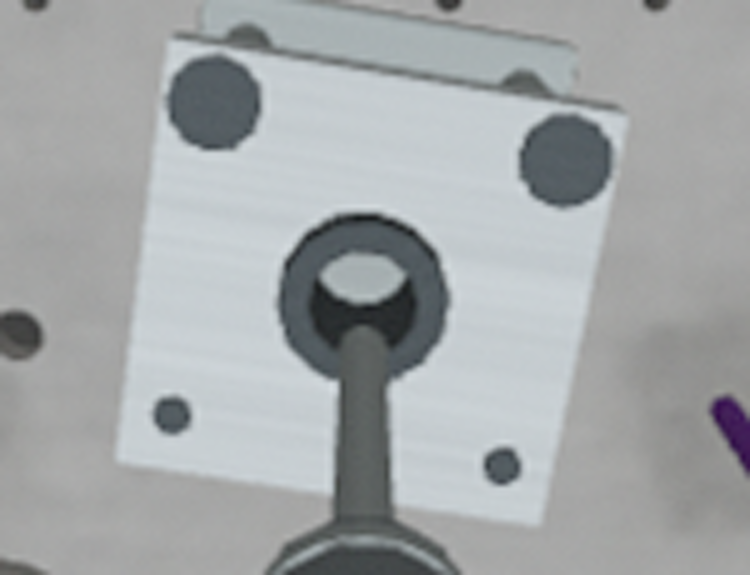

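Emit:
{"method": "apply_moves", "body": {"commands": [{"travel": [0, 0, 0.01], "twist": [0, 0, 0], "claw": 0.01}, {"travel": [0, 0, 0.018], "twist": [0, 0, 0], "claw": 0.01}, {"travel": [0, 0, 0.018], "twist": [0, 0, 0], "claw": 0.01}, {"travel": [0, 0, 0.018], "twist": [0, 0, 0], "claw": 0.01}, {"travel": [0, 0, 0.018], "twist": [0, 0, 0], "claw": 0.01}]}}

```text
clock: 13.95
position: [0.4991, -0.0793, 0.2274]
tool_rot: [3.142, -0.0, -0.001]
force: [0.2, -0.1, -1.6]
grip_width: 0.0229
```

```bash
python3 look.py w13; python3 ov.py w13 .4994 -.0793
python3 - <<'E'
from h import *
from workcell import bot
f=bot.grab_frame("scene");pickle.dump(f,open("sc.pkl","wb"))
u,v=proj(f,[.499,-.079,.15])[0].astype(int);print(u,v)
cv2.imwrite("pics/sc1.png",cv2.resize(f["frame"][v-50:v+50,u-60:u+60],None,fx=6,fy=6,interpolation=cv2.INTER_CUBIC))
E
```

```text
13.95 [-0.51  0.42  0.74  1.94 -0.36  0.91 -1.16] [ 0.4991 -0.0793  0.2274] [ 3.1415e+00 -1.0000e-04 -8.0000e-04] [ 0.2  -0.14 -1.6 ] 0.022904186485708626
tube [[ -4.25093231 222.12897778]]
guide [[394.46808584 282.19876828]]
probe [[867.18821196 341.1372976 ]]
resttop [[768.24561003 298.33832328]]
tip [ 0.49909735 -0.07930918  0.11438523]
304 187
```

View pics/w13o.png

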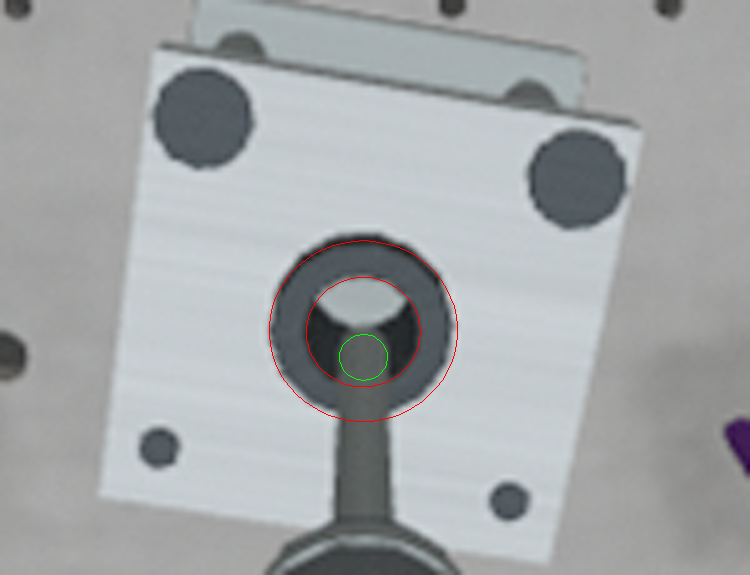

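View pics/sc1.png

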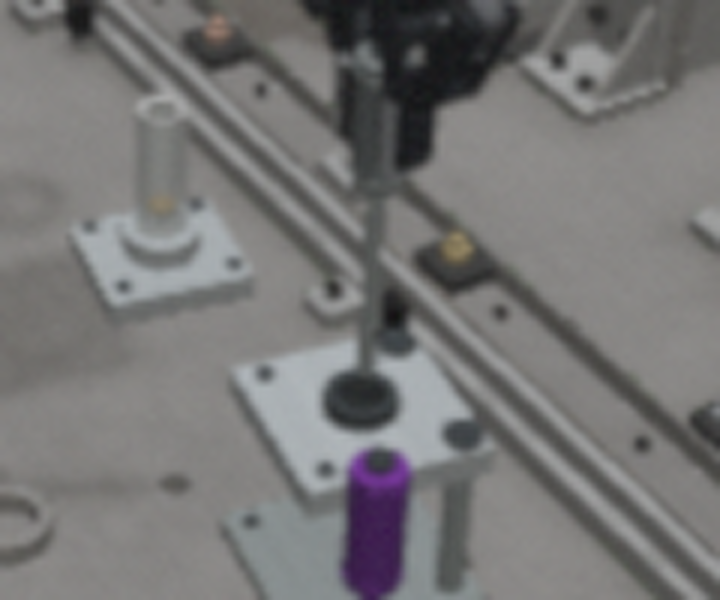

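Run:
```python
from h import *
f=pickle.load(open("sc.pkl","rb"))
for dx,dy in [(0,0),(.003,0),(0,.003)]:
  p=proj(f,[[.4991,-.0793,.2135],[.4991+dx,-.0793+dy,.120],[.4994+dx,-.0793+dy,.105]]);print(((p-[244,137]+.5)*6-.5).round(1).tolist())
```

```text
[[375.1, 181.7], [363.1, 363.6], [361.9, 390.9]]
[[375.1, 181.7], [369.1, 361.3], [367.8, 388.6]]
[[375.1, 181.7], [359.1, 359.6], [357.9, 386.9]]
```

Emit:
{"method": "apply_moves", "body": {"commands": [{"travel": [-0.0005, 0, 0.01], "twist": [0, 0, 0], "claw": 0.01}, {"travel": [-0.0005, 0, 0.02], "twist": [0, 0, 0], "claw": 0.01}, {"travel": [-0.0005, 0, 0.025], "twist": [0, 0, 0], "claw": 0.01}, {"travel": [-0.0005, 0, 0.025], "twist": [0, 0, 0], "claw": 0.01}, {"travel": [-0.0005, 0, 0.025], "twist": [0, 0, 0], "claw": 0.01}]}}

```text
clock: 14.55
position: [0.4985, -0.0794, 0.2022]
tool_rot: [3.141, 0.0, -0.001]
force: [0.5, -0.2, -0.9]
grip_width: 0.0229
```

```bash
python3 look.py w14; python3 ov.py w14 .4994 -.0793
python3 - <<'E'
from h import *
from workcell import bot
f=bot.grab_frame("scene")
cv2.imwrite("pics/sc2.png",cv2.resize(f["frame"][137:237,244:364],None,fx=6,fy=6,interpolation=cv2.INTER_CUBIC))
E
```

```text
14.55 [-0.49  0.46  0.71  1.97 -0.39  0.86 -1.14] [ 0.4985 -0.0794  0.2022] [ 3.1414e+00  3.0000e-04 -9.0000e-04] [ 0.48 -0.25 -0.88] 0.022856451783907057
tube [[-43.18014057 229.27001573]]
guide [[394.47587451 294.86919591]]
probe [[926.33809706 365.12639157]]
resttop [[804.42287865 312.6760707 ]]
tip [ 0.49842812 -0.07939764  0.08920517]
```

View pics/w14o.png

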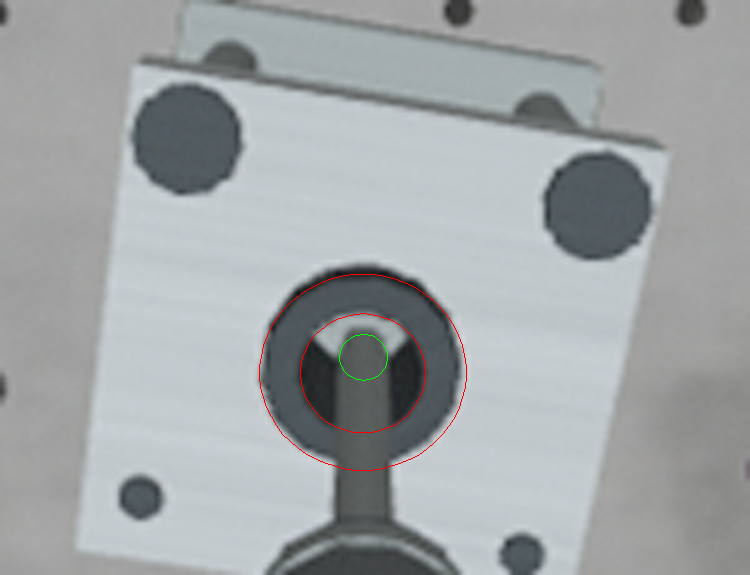

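View pics/sc2.png

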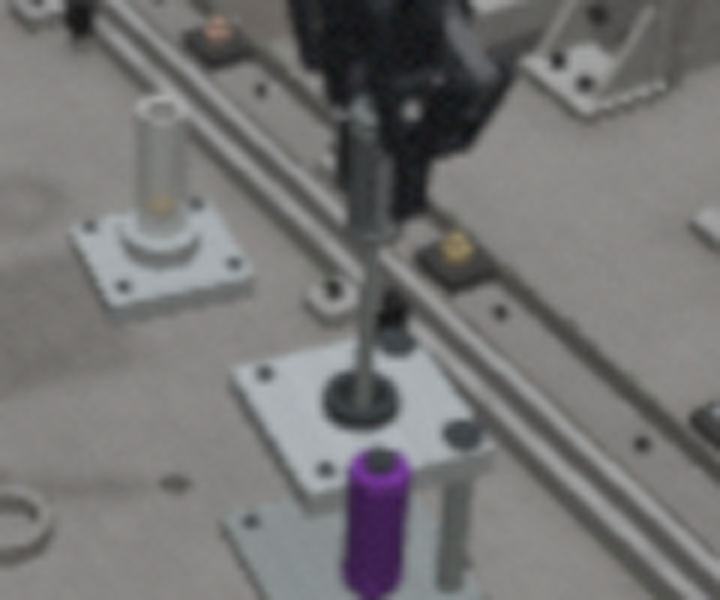

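Emit:
{"method": "apply_moves", "body": {"commands": [{"travel": [0, 0, 0.01], "twist": [0, 0, 0], "claw": 0.01}, {"travel": [0, 0, 0.02], "twist": [0, 0, 0], "claw": 0.01}, {"travel": [0, 0, 0.03], "twist": [0, 0, 0], "claw": 0.01}, {"travel": [0, 0, 0.04], "twist": [0, 0, 0], "claw": 0.01}, {"travel": [0, 0, 0.0505], "twist": [0, 0, 0], "claw": 0.01}, {"travel": [0, 0, 0.0505], "twist": [0, 0, 0], "claw": 0.01}, {"travel": [0, 0, 0.0505], "twist": [0, 0, 0], "claw": 0.01}, {"travel": [0, 0, 0.0505], "twist": [0, 0, 0], "claw": 0.01}, {"travel": [0, 0, 0.0505], "twist": [0, 0, 0], "claw": 0.01}]}}

```text
clock: 15.55
position: [0.4988, -0.0792, 0.1522]
tool_rot: [-3.142, -0.001, -0.001]
force: [0.2, 0.5, -0.6]
grip_width: 0.0228
```

```bash
python3 look.py w15; python3 ov.py w15 .4994 -.0793
python3 - <<'E'
from h import *
from workcell import bot
f=bot.grab_frame("scene")
cv2.imwrite("pics/sc3.png",cv2.resize(f["frame"][157:247,264:354],None,fx=6,fy=6,interpolation=cv2.INTER_CUBIC))
E
```

```text
15.55 [-0.43  0.53  0.65  2.01 -0.47  0.75 -1.07] [ 0.4988 -0.0792  0.1522] [-3.1415e+00 -7.0000e-04 -6.0000e-04] [ 0.21  0.46 -0.65] 0.022816204870115857
tube [[-145.77178923  252.08810505]]
guide [[395.29855789 332.52432152]]
probe [[1100.65927261  441.24249478]]
resttop [[901.60268313 355.26922006]]
tip [ 0.49882772 -0.07921073  0.03916794]
```

View pics/w15.png

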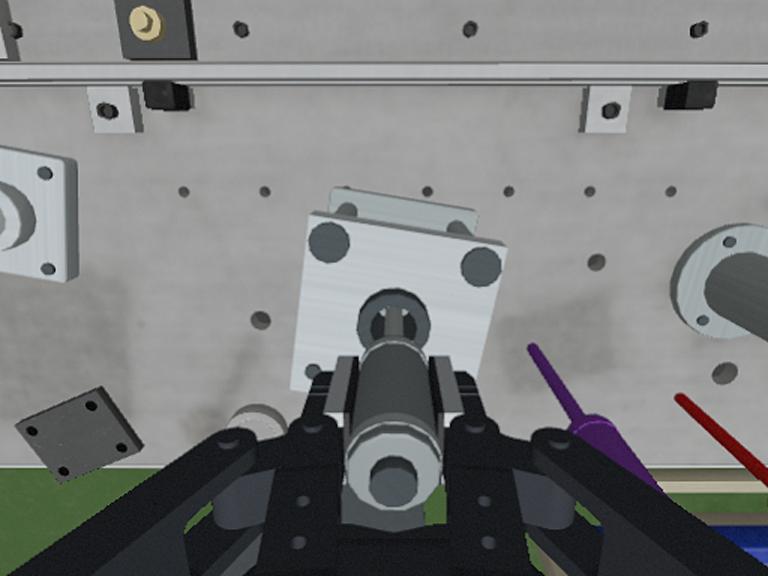

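View pics/sc3.png

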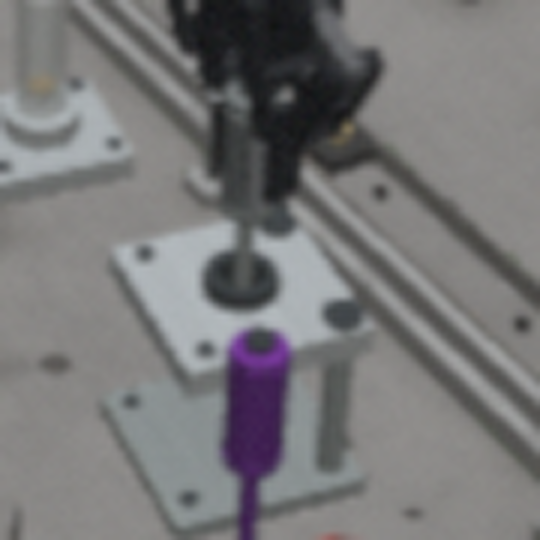

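Emit:
{"method": "apply_moves", "body": {"commands": [{"travel": [-0.0003, 0, 0.0005], "twist": [0, 0, 0], "claw": 0.01}, {"travel": [-0.0003, 0, 0.0005], "twist": [0, 0, 0], "claw": 0.01}, {"travel": [-0.0003, 0, 0.0005], "twist": [0, 0, 0], "claw": 0.01}, {"travel": [-0.0003, 0, 0.0005], "twist": [0, 0, 0], "claw": 0.01}, {"travel": [-0.0003, 0, 0.0005], "twist": [0, 0, 0], "claw": 0.01}]}}

```text
clock: 16.15
position: [0.4982, -0.0792, 0.1513]
tool_rot: [3.142, -0.0, -0.001]
force: [-0.2, -0.4, -1.6]
grip_width: 0.023
```

```bash
python3 look.py w16
python3 - <<'E'
from workcell import bot
s=bot.observe();print(s["position"],s["qd"].round(4),s["force"]);print(bot.job_done())
E
```

```text
16.15 [-0.43  0.53  0.65  2.01 -0.47  0.75 -1.07] [ 0.4982 -0.0792  0.1513] [ 3.1416e+00 -0.0000e+00 -6.0000e-04] [-0.21 -0.35 -1.63] 0.022992913752951365
tube [[-148.46385364  251.27850733]]
guide [[395.35128926 332.10846729]]
probe [[1105.33149814  441.46741892]]
resttop [[904.06084061 354.94789923]]
[ 0.49820218 -0.07921425  0.15128833] [ 0.0006  0.0001 -0.0022  0.0024 -0.0022 -0.0012 -0.0002] [-0.48552898 -0.41703294 -1.35534936]
the job is handed in; nothing more can be done
None
```

I lifted the steel probe out of its rest and pressed it into the zeroing tube. The rod then went down through the guide sleeve, and I handed the job in at 16.2 s, still holding the probe. Handing in reports no verdict.

- **Zeroing:** at full depth the push rose to about 12 N, where 3 N is enough, so the contact was on its hard stop. I held it there for more than 0.5 s, with almost no sideways force.
- **Final pose:** the estimated tip height is about 38 mm above the bench, close to the 38.5 mm middle of the gap. The tool was upright to within 0.001 rad and essentially at rest. The only load reading was about −1.4 N vertical, which fits the probe's weight, so there was no sign of touching the guide.
- **Centring:** the cameras disagreed slightly. Along y both agreed, with the rod centred to well under 1 mm. Along x the wrist camera put the rod about 0.5–1 mm to the −x side, and the scene camera put it about 1 mm to the +x side. Both are within the 3 mm limit. I made a last 0.3 mm move towards −x, and the reported position shifted about 0.6 mm. I didn't review a picture after that move.
- **Other objects:** I saw no bystander moved in the pictures I viewed, but I didn't measure their positions again at the end.

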